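Fit the notched sleeve on the spindle

ROBOT

A 7-joint arm with a two-finger parallel gripper is mounted at the origin on the work surface. World frame = base frame: x ahead of the robot, y to its left, z up, the work surface at z = 0. Lengths are in mm, angles in degrees, forces in N, time in s.
With the tool pointing down it reaches from about 350 to 775 mm from the base axis. Payload 3.1 kg.
Tool frame: the origin (TCP) lies on the centre line of the jaws, within the pads' length; the fingertips stand 8 mm ahead of it and the grasp point (between the pads) lies 11 mm behind it; z points along the fingers, x is the direction in which the jaws open and shut, and the axes are right-handed (so a half turn about z gives the same grasp; the last joint's range is limited). The gripper opens to 85 mm and grips with 20 to 120 N. Pads are 22 mm wide; open, the fingers measure 114 mm over their backs; the gripper's body (76 mm by 85 mm) begins 54 mm behind the grasp point. The pads swing forward as they close: fully open they stand 13 mm farther back than shut.
Start: joints at [-79.223, 17.813, 0.802, 86.603, -0.252, 75.585, -1.558], TCP at [125.251, 535.564, 239.304] pointing down, gripper open.
Joint ranges: [-154.91, 154.91], [-16.99, 109.72], [-72.82, 74.43], [7.12, 147.25], [-82.49, 262.49], [11.32, 116.49], [-174.64, 174.64]. Speed limits (degrees/s): [159.86, 159.86, 180, 180, 180, 180, 180].

INTERFACE

Orientations are given as a 3x3 rotation matrix whose columns are the frame's x, y, z axes.
In Python, from plant import ctrl, optics gives the robot as it stands.
- The arm moves only by the tool servo_tool, never from a script. Its argument "steps" is a list of rows, each an object with "slide": the shift along the world's x, y, z in units of 250 mm (1.0 is 250 mm), a list of three; "roll": the turn about the world's z in units of 180 degrees (1.0 is 180 degrees); "gripper": the opening, from 0 (shut) to 1 (fully open). In form: [{"slide": [tx, ty, tz], "roll": roll, "gripper": gripper}, ...]. A call has 1 to 20 rows; each row is the pose to reach, as a shift and turn from the pose commanded when the call began, turning the shorter way round; what a row does not reach only later rows make up. A row lasts 1/12 s, in which the tool goes at most 41.7 mm and 7.16 degrees, less where a joint would pass 70% of its speed; a pose out of reach is approached as far as the arm can. A call with a number of a shift or a turn outside -1 to 1 is refused whole. A call with a gripper value outside its range is refused whole. The fingers move at their own pace and stop on an object; "squeeze" is the grip in N (left out, the last holds). Time passes only in rows, so rows that repeat a pose let the fingers close. It gives the time, the measured TCP pose, the force and the opening at its end, in the units of the state.
- ctrl.get_obs(): the state, without advancing time (a new reading comes with each control period).
- optics.get_image(name): name is "side" or "top"; returns (picture, depth): 384x512x3 uint8, red, green, blue; 384x512 float32, mm along the optical axis (not along the pixel's ray), 0 where there is no reading.
- optics.get_calibration(name): a dict with "intrinsics" (3x3 intrinsics, pixels), "R" (3x3) and "t" (3): a world point X has camera coordinates R X + t. Camera axes: x right, y down, z forward; pixel columns grow to the right and rows downward; lengths in mm; the calibration is good to about 2 mm. A picture is of the moment at which its call begins. get_calibration takes no time and is no camera call.
- ctrl.close_job(): hands the job in, once; it reports no verdict.
The state is a dict: "time": time; "qpos": joint angles; "qd": joint speeds; "joint_torque": joint torques, N m; "position": TCP position; "orientation": TCP orientation; "force": force on the tool from outside, world axes, zero at the start; "torque": the same for the moment, N m; "width": opening from 0.0 (shut) to 1.0 (fully open).
Only numpy, scipy, OpenCV 4.12 (cv2) and the standard library are available. Lean on these libraries where they do the work, as an engineer would, in place of code of your own. Each camera call takes 0.05 s, during which the arm holds its last target.

TASK

Make the braked spindle ready: lift the wooden cap off the top of its rod and set it down, not dropping it, on the table clear of the spindle. Then take the sleeve with the notched flange, thread it square over the rod and lower it without letting it drop, turning it until its notches find the two drive pins and its flange sits fully home, flat on the spindle's face; let go of it there. Leave the plain-flanged sleeve, the glue bottle and the sanding block where they are.

Things in the scene. Friction and masses are not known exactly. Their poses are not given: they have to be found in the camera images.
- spindle: The fixed spindle; origin at its underside, on the rod's axis, z up. A grey round bearing housing (diameter 156 mm, 12 mm tall, then 120 mm to 30 mm height) topped by a flat steel driving face, with a vertical steel rod of diameter 28 mm in the middle. A brake holds the face at an angle that differs every time and that NO listed pose gives: see it or feel for it.
- seat (a point): Centre of the flat driving face (diameter 120 mm), 30 mm above the table, z up. Two upright drive pins (diameter 9 mm, 13 mm tall) stand on the face at opposite sides, 51 mm from the axis, at an unmeasured angle. Turning the sleeve by up to 45 degrees under a light push (about 5 N) always brings notches over the pins; it then drops 13 mm.
- rod_top (a point): Centre of the flat top of the spindle rod, 110 mm above the seat (140 mm above the table); the rod's top 9 mm is tapered from 28 mm to 18 mm diameter.
- cap_center (a point): Centre (half-way up) of the turned wooden cap, a plain cylinder of diameter 50 mm and 60 mm tall, about 0.08 kg, z up. At the start it hangs loosely over the top of the rod: a blind hole of diameter 33 mm, 40 mm deep, opens at its underside, so it must rise more than 40 mm to come clear.
- sleeve_center (a point): Centre (half-way up) of the notched aluminium sleeve to be fitted: 115 mm tall, about 0.6 kg, standing on its flange at the start; z is its axis, up. The tube has outer diameter 56 mm and a straight through bore of diameter 31 mm. The foot is a flange of diameter 120 mm, 14 mm thick. Seated, the sleeve's top is 5 mm above the rod's top.
- sleeve_foot (a point): Centre of the notched sleeve's underside, 57.5 mm below its centre; it meets the seat point when home and is 13 mm above it while riding on the pins. The flange has eight equal notches, open at the rim, 14 mm wide, 43 to 60 mm from the axis, every 45 degrees starting at this point's x axis. A pin enters within about 3 degrees.
- plain_sleeve_center (a point): Centre of a look-alike bystander: an aluminium sleeve of the same height and tube (115 mm, diameter 56 mm) but with a plain round flange (diameter 120 mm) without notches. It and the notched sleeve stand on either side of the spindle, swapped from time to time.
- glue: Bystander: white glue bottle, diameter 64 mm, 160 mm tall, origin at its underside.
- sanding_block: Bystander: cork sanding block 65 x 110 x 36 mm, origin at its underside.
There are look-alikes about, which are no part of the job. What is shaped like the part that bears sleeve_center but purple, red or turquoise is not meant.

How it is judged:
By the outcome, as a careful person would: the job done as asked, in the order asked, and still so for the second after the job is handed in, with the robot touching nothing.
It also fails if it takes over 67 s, if anything falls off the work surface, if the arm or the gripper's body presses on something with over 40 N, if the wrist force passes 120 N, or if a joint passes its speed limit or range.

## Working session

There is one attempt and no reset: what is moved stays moved. The work goes in short steps, Python scripts to look and compute and a tool call to move; the robot and the scene stay as the last step left them, time stands still between calls to the robot, and variables do not carry over. Pictures are saved under pics/ and viewed, and the job is handed in when it is done.

Besides the shell and the picture viewer there is one more tool, called after "Call:" by a JSON object that holds its "name" and its "arguments". servo_tool: Moves the arm, as the interface text tells. Shifts and turns lie within -1 to 1; 1 stands for 250 mm of shift or 180 degrees of turn. Its arguments: {"type":"object","properties":{"steps":{"type":"array"},"squeeze":{"type":"number"}},"required":["steps"]}

```bash
ls; mkdir -p pics; python3 - <<'E'
from plant import ctrl, optics
import cv2, numpy as np
np.set_printoptions(suppress=True, precision=3)
for n in ("side","top"):
    p,d=optics.get_image(n)
    cv2.imwrite(f"pics/{n}0.png",p[:,:,::-1]); np.save(f"pics/{n}0.npy",d); np.save(f"pics/{n}0rgb.npy",p)
    c=optics.get_calibration(n); print(n,c)
print(ctrl.get_obs())
E
```

```text
pics
side {'intrinsics': array([[471.799,   0.   , 252.889],
       [  0.   , 471.799, 196.056],
       [  0.   ,   0.   ,   1.   ]]), 'R': array([[ 0.931, -0.364, -0.003],
       [-0.281, -0.714, -0.641],
       [ 0.231,  0.598, -0.767]]), 't': array([-557.046,  145.873, 1443.019])}
top {'intrinsics': array([[489.117,   0.   , 260.73 ],
       [  0.   , 489.117, 188.516],
       [  0.   ,   0.   ,   1.   ]]), 'R': array([[-0.02 , -1.   , -0.01 ],
       [-0.986,  0.021, -0.165],
       [ 0.165,  0.007, -0.986]]), 't': array([ -70.003,  563.412, 1321.342])}
{'time': 0.1, 'qpos': array([-79.223,  17.856,   0.802,  86.682,  -0.25 ,  75.584,  -1.557]), 'qd': array([-0.028, -0.077, -0.012, -0.181, -0.037, -0.016, -0.075]), 'joint_torque': array([  0.   , -38.086,   0.146, -23.124,   0.012,   0.008,   0.   ]), 'position': array([125.134, 534.928, 238.335]), 'orientation': array([[ 0.228,  0.974, -0.   ],
       [ 0.974, -0.228, -0.002],
       [-0.002,  0.   , -1.   ]]), 'force': array([ 0.28 , -0.401, -0.206]), 'torque': array([-0.067,  0.026,  0.022]), 'width': 1.0002031451057556}
```

View pics/side0.png

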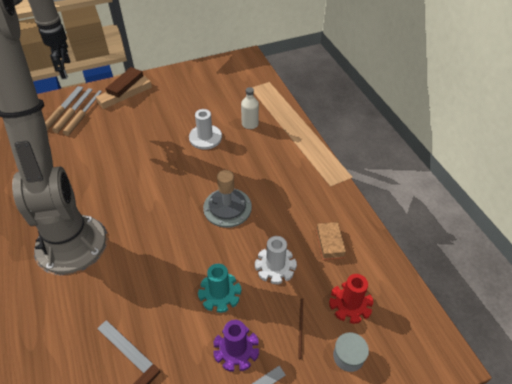

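View pics/top0.png

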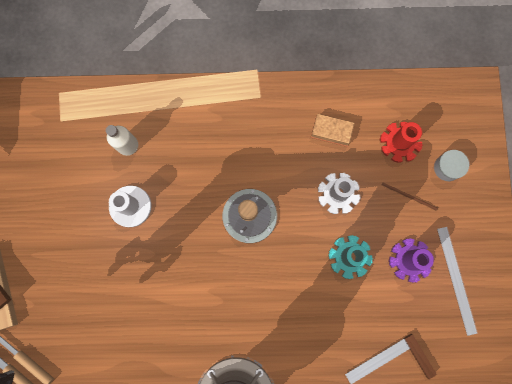

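Side view: the spindle with its cap is at about (227,195), the notched aluminium sleeve at (276,256) and the plain one at (205,130). In the top view they're at (249,213), (341,190) and (128,205). I'll zoom in next.

```bash
cat > h.py <<'E'
import numpy as np, cv2
from plant import ctrl, optics
np.set_printoptions(suppress=True, precision=2)
def cal(n):
    c=optics.get_calibration(n); return c["intrinsics"],np.array(c["R"]),np.array(c["t"])
def ray(n,u,v,z):
    K,R,t=cal(n); d=R.T@(np.linalg.inv(K)@[u,v,1]); o=-R.T@t
    return o+d*(z-o[2])/d[2]
def pix(n,X):
    K,R,t=cal(n); c=K@(R@np.asarray(X,float)+t); return c[:2]/c[2]
def cloud(n,d):
    K,R,t=cal(n); v,u=np.mgrid[:d.shape[0],:d.shape[1]]
    r=np.stack([(u-K[0,2])/K[0,0],(v-K[1,2])/K[1,1],np.ones_like(d)],-1)*d[...,None]
    return (r-t)@R
E
python3 - <<'E'
from h import *
t=cv2.imread("pics/top0.png"); s=cv2.imread("pics/side0.png")
a=cv2.resize(t[160:270,205:375],None,fx=4.5,fy=4.5,interpolation=cv2.INTER_CUBIC)
b=cv2.resize(s[160:290,190:310],None,fx=4.5,fy=4.5,interpolation=cv2.INTER_CUBIC)
cv2.imwrite("pics/tz0.png",a);cv2.imwrite("pics/sz0.png",b)
for n in("top","side"):
    P=cloud(n,np.load(f"pics/{n}0.npy")); np.save(f"pics/{n}P.npy",P)
P=np.load("pics/topP.npy")
for u,v in((249,209),(249,194),(344,187),(340,208),(300,250),(245,190),(341,205)): print(u,v,P[v,u])
P=np.load("pics/sideP.npy")
for u,v in((226,176),(276,240),(276,244),(270,276),(300,220),(213,210)): print(u,v,P[v,u])
E
```

```text
249 209 [491.61 -51.2  152.73]
249 194 [549.82 -47.89  28.57]
344 187 [ 561.71 -314.59   43.29]
340 208 [ 508.34 -307.68   -1.82]
300 250 [ 390.99 -189.13   -3.99]
245 190 [564.24 -36.08  12.03]
341 205 [ 514.91 -308.45   14.04]
226 176 [493.99 -47.22 156.67]
276 240 [ 555.97 -285.76  110.46]
276 244 [ 556.71 -285.8    90.32]
270 276 [ 520.94 -332.55   10.65]
300 220 [ 692.09 -171.84   -3.86]
213 210 [440.76 -57.15  29.12]
```

View pics/tz0.png

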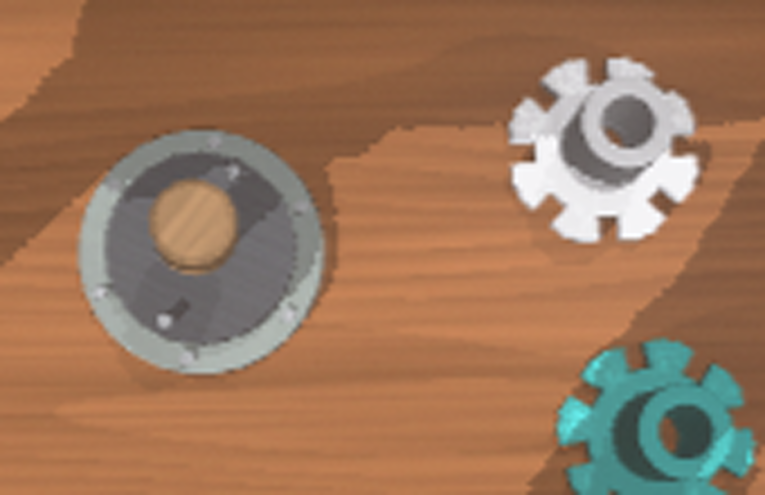

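View pics/sz0.png

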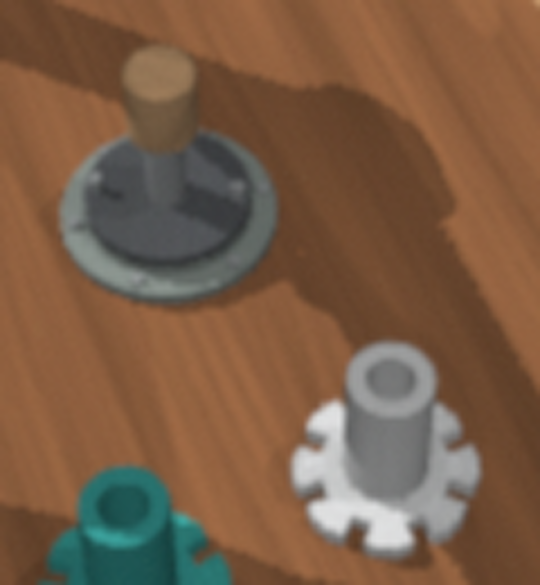

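Top crop: the pin tops are at about (257,198) and (241.7,231). The white notched sleeve shows eight notches with its tube top at about (344,187), and the cap top is at (248,209). Next I'll fit circles on planes of known height.

```bash
cat > m.py <<'E'
from h import *
from scipy.optimize import least_squares
def circ(Q,r=None):
    f=(lambda p: np.hypot(*(Q-p[:2]).T)-(r or p[2]))
    s=least_squares(f,[*Q.mean(0),r or 30],loss="soft_l1",f_scale=1.5)
    return s.x, np.sqrt(np.mean(s.fun**2))
E
python3 - <<'E'
from m import *
for n in("top","side"):
    im=cv2.imread(f"pics/{n}0.png"); hsv=cv2.cvtColor(im,cv2.COLOR_BGR2HSV)
    low=(hsv[...,1]<70)
    P=np.load(f"pics/{n}P.npy")
    lab=cv2.connectedComponentsWithStats(low.astype(np.uint8))
    for i,(x,y,w,h,a) in enumerate(lab[2]):
        if 150<a<6000: print(n,i,x,y,w,h,a,lab[3][i])
    z=P[...,2]; 
    print('table z',np.median(z[230:260,290:310]))
    # wooden cap top by depth
    for name,box,z0 in (("cap",(235,195,263,225) if n=="top" else (214,165,240,200),160),("slv",(325,170,362,218) if n=="top" else (256,232,298,280),115)):
        x0,y0,x1,y1=box; sub=np.zeros(z.shape,bool); sub[y0:y1,x0:x1]=1
        m=sub&(abs(z-z0)<9)
        v,u=np.nonzero(m); print(name,m.sum(),u.mean(),v.mean(),np.median(z[m]))
        cs,_=cv2.findContours(m.astype(np.uint8),cv2.RETR_EXTERNAL,cv2.CHAIN_APPROX_NONE)
        c=max(cs,key=len)[:,0]; 
        Q=np.array([ray(n,a,b,z0)[:2] for a,b in c]); print(circ(Q), cv2.minEnclosingCircle(Q.astype(np.float32)))
E
```

```text
top 2 106 125 32 31 679 [121.23 139.55]
top 3 434 150 35 31 836 [451.33 165.18]
top 4 318 173 43 41 1238 [338.8  192.87]
top 5 108 185 43 42 1409 [129.35 205.95]
top 6 222 189 55 54 2004 [249.67 216.5 ]
top 7 437 227 40 109 1142 [456.94 281.26]
top 63 345 339 65 45 843 [377.19 360.93]
top 66 198 358 76 26 1390 [235.7  372.61]
table z 0.19506053269741272
cap 293 247.0136518771331 209.04095563139933 159.5808178549404
(array([490.81, -46.37,  23.54]), np.float64(0.5432301565033385)) ((490.5733642578125, -46.83393478393555), 24.769197463989258)
slv 254 343.73228346456693 186.98425196850394 114.95171301266367
(array([ 549.95, -302.1 ,   27.  ]), np.float64(0.7668929736133602)) ((550.029296875, -301.8943786621094), 28.318275451660156)
side 7 61 86 22 23 165 [71.49 96.68]
side 10 241 88 18 41 559 [249.35 109.99]
side 16 189 109 33 41 910 [204.4  131.29]
side 17 203 189 49 39 1439 [227.1  208.05]
side 18 255 236 42 48 1376 [275.47 260.99]
side 53 98 321 55 52 855 [124.92 346.23]
side 54 333 332 36 40 1083 [350.23 351.39]
side 55 252 366 33 18 302 [270.92 376.31]
table z -1.6025495865385468
cap 166 224.48192771084337 176.36144578313252 158.11217626841903
(array([488.47, -49.51,  23.59]), np.float64(1.4370463840501517)) ((490.1495666503906, -51.01491165161133), 26.69857406616211)
slv 220 276.01363636363635 245.11363636363637 112.93751702071012
(array([ 547.95, -303.8 ,   27.46]), np.float64(1.38669745473528)) ((547.6856689453125, -305.12042236328125), 30.43997573852539)
```

```bash
python3 - <<'E'
from m import *
im={n:cv2.imread(f"pics/{n}0.png") for n in("top","side")}
for n,(u0,v0),(us,vs) in (("top",(249.7,216.5),(338.8,192.9)),("side",(227,208),(275.5,261))):
    hsv=cv2.cvtColor(im[n],cv2.COLOR_BGR2HSV)
    l=cv2.connectedComponentsWithStats((hsv[...,1]<70).astype(np.uint8))
    def comp(u,v):
        i=np.argmin([np.hypot(*(c-[u,v])) if 1000<s[4]<5000 else 1e9 for c,s in zip(l[3],l[2])]); m=(l[1]==i).astype(np.uint8)
        c=max(cv2.findContours(m,cv2.RETR_EXTERNAL,cv2.CHAIN_APPROX_NONE)[0],key=len)[:,0]
        return m,c
    m,c=comp(u0,v0)
    Q=np.array([ray(n,a,b,12)[:2] for a,b in c]); Q=Q[np.hypot(*(Q-np.median(Q,0)).T)>65]; h=circ(Q); print(n,"housing",h)
    m,c=comp(us,vs)
    Q=np.array([ray(n,a,b,14)[:2] for a,b in c]); hull=cv2.convexHull(Q.astype(np.float32))[:,0]; f=circ(hull); print("flange",f,len(hull))
    cen=f[0][:2]
    # phase of 8-fold pattern from flange top pixels radius 46..57, low-res gray sampling
    g=im[n].astype(float); 
    K,R,t=cal(n)
    for zz in (14,):
        best=[]
        th=np.arange(0,360,1.0); prof=np.zeros_like(th)
        for r in (47,50,53,56):
            uv=np.array([pix(n,[cen[0]+r*np.cos(np.radians(a)),cen[1]+r*np.sin(np.radians(a)),zz]) for a in th]).astype(np.float32)
            sat=cv2.remap(hsv[...,1].astype(np.float32),uv[:,0][None],uv[:,1][None],cv2.INTER_LINEAR)[0]
            prof+=np.minimum(sat,120)
            ph=np.angle(np.sum(np.minimum(sat,120)*np.exp(8j*np.radians(th)))) ; best.append(np.degrees(ph)/8%45)
        print("notch phase",np.array(best))
for n,pp in(("top",((257,198.2),(241.7,231.1))),("side",((190+95/4.5,160+178/4.5),(190+237/4.5,160+186/4.5)))):
    A=[ray(n,*p,43)[:2] for p in pp]; d=A[0]-A[1]
    print(n,"pins",A,"mid",(A[0]+A[1])/2,"dist",np.hypot(*d),"ang",np.degrees(np.arctan2(d[1],d[0]))%180)
for n in im:
    x,y=([int(k) for k in pix(n,[488,-50,30])])
    cv2.imwrite(f"pics/{n}zz.png",cv2.resize(im[n][y-30:y+30,x-35:x+35],None,fx=9,fy=9,interpolation=cv2.INTER_CUBIC)); print(x-35,y-30)
E
```

```text
top housing (array([491.08, -47.45,  76.37]), np.float64(0.8105452627461607))
flange (array([ 549.75, -303.76,   60.67]), np.float64(0.8044607663428532)) 31
notch phase [1.36 1.37 1.49 1.53]
side housing (array([490.24, -47.95,  77.7 ]), np.float64(2.7624342927839898))
flange (array([ 552.6 , -284.69,   74.41]), np.float64(8.938898834315431)) 31Traceback (most recent call last):
  File "<stdin>", line 22, in <module>
  File "h.py", line 10, in pix
    K,R,t=cal(n); c=K@(R@np.asarray(X,float)+t); return c[:2]/c[2]
          ~~~^^^
  File "h.py", line 5, in cal
    c=optics.get_calibration(n); return c["intrinsics"],np.array(c["R"]),np.array(c["t"])
ValueError: time passes only in moves, steps and waits
```

The calibration was asked for too many times, so I'll cache it in a file.

```bash
python3 - <<'E'
from plant import optics
import pickle
pickle.dump({n:optics.get_calibration(n) for n in("top","side")},open("cal.pkl","wb"))
E
sed -i 's/^def cal(n):/import pickle\nCAL=pickle.load(open("\.\/cal.pkl","rb"))\ndef cal(n):/; s/c=optics.get_calibration(n); return/c=CAL[n]; return/' h.py
python3 - <<'E'
from m import *
im={n:cv2.imread(f"pics/{n}0.png") for n in("top","side")}
for n,pp in(("top",((257,198.2),(241.7,231.1))),("side",((190+95/4.5,160+178/4.5),(190+237/4.5,160+186/4.5)))):
    A=[ray(n,*p,43)[:2] for p in pp]; d=A[0]-A[1]
    print(n,"pins",A,"mid",(A[0]+A[1])/2,"dist",np.hypot(*d),"ang",np.degrees(np.arctan2(d[1],d[0]))%180)
for n in im:
    x,y=([int(k) for k in pix(n,[488,-50,30])])
    cv2.imwrite(f"pics/{n}zz.png",cv2.resize(im[n][y-30:y+30,x-35:x+35],None,fx=9,fy=9,interpolation=cv2.INTER_CUBIC)); print(x-35,y-30)
E
```

```text
top pins [array([535.22, -70.51]), array([444.23, -26.55])] mid [489.72 -48.53] dist 101.05329358671732 ang 154.20748109733816
side pins [array([445.86, -25.57]), array([536.51, -69.13])] mid [491.19 -47.35] dist 100.57763047271561 ang 154.3350374651674
215 185
191 173
```

View pics/topzz.png

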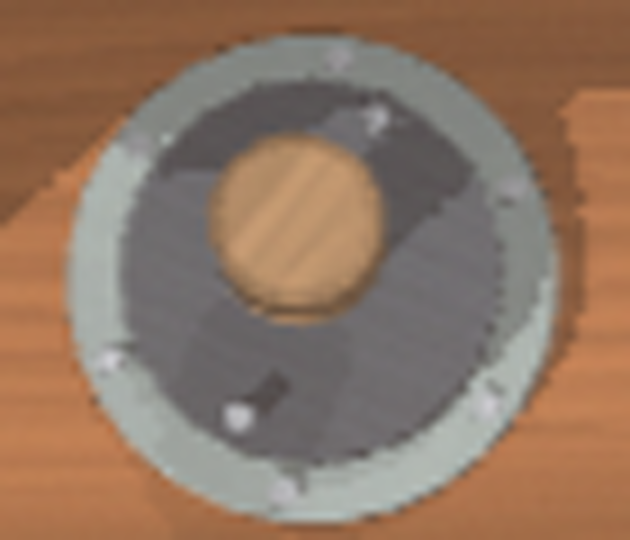

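View pics/sidezz.png

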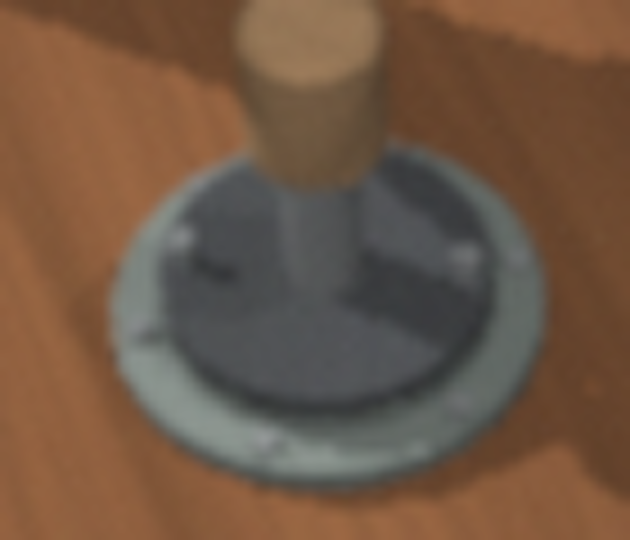

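Both views agree on the spindle: its axis is at about (490.7, −47.8) and the pins lie at 154.3° (spacing 101 mm against 102 nominal). The notched sleeve is at about (549.5, −303) with notch phase 1.4°. Now I'll move above the cap.

Call:
{"name": "servo_tool", "arguments": {"steps": [{"slide":[0.487,-0.778,0.04],"roll":0,"gripper":1},{"slide":[0.487,-0.778,0.04],"roll":0,"gripper":1},{"slide":[0.487,-0.778,0.04],"roll":0,"gripper":1},{"slide":[0.487,-0.778,0.04],"roll":0,"gripper":1},{"slide":[0.487,-0.778,0.04],"roll":0,"gripper":1},{"slide":[0.487,-0.778,0.04],"roll":0,"gripper":1},{"slide":[0.487,-0.778,0.04],"roll":0,"gripper":1}], "squeeze": 40}}

```text
time: 0.68
position: [250.8, 335.7, 249.4]
orientation: [[0.238, 0.971, 0.001], [0.971, -0.238, -0.002], [-0.002, 0.002, -1.0]]
force: [-0.4, -0.5, -0.2]
width: 0.998
```

Call:
{"name": "servo_tool", "arguments": {"steps": [{"slide":[0.487,-0.778,0],"roll":0,"gripper":1},{"slide":[0.487,-0.778,0],"roll":0,"gripper":1},{"slide":[0.487,-0.778,0],"roll":0,"gripper":1},{"slide":[0.487,-0.778,0],"roll":0,"gripper":1},{"slide":[0.487,-0.778,0],"roll":0,"gripper":1},{"slide":[0.487,-0.778,0],"roll":0,"gripper":1},{"slide":[0.487,-0.778,0],"roll":0,"gripper":1}]}}

```text
time: 1.27
position: [371.2, 141.6, 249.4]
orientation: [[0.238, 0.971, 0.001], [0.971, -0.238, -0.002], [-0.001, 0.002, -1.0]]
force: [-0.7, 0.7, -1.3]
width: 1.003
```

Call:
{"name": "servo_tool", "arguments": {"steps": [{"slide":[0.478,-0.758,0],"roll":0,"gripper":1},{"slide":[0.478,-0.758,0],"roll":0,"gripper":1},{"slide":[0.478,-0.758,0],"roll":0,"gripper":1},{"slide":[0.478,-0.758,0],"roll":0,"gripper":1},{"slide":[0.478,-0.758,0],"roll":0,"gripper":1},{"slide":[0.478,-0.758,0],"roll":0,"gripper":1},{"slide":[0.478,-0.758,0],"roll":0,"gripper":1},{"slide":[0.478,-0.758,0],"roll":0,"gripper":1},{"slide":[0.478,-0.758,0],"roll":0,"gripper":1}]}}

```text
time: 2.02
position: [487.8, -40.4, 248.6]
orientation: [[0.225, 0.974, -0.002], [0.974, -0.225, 0.001], [0.001, -0.002, -1.0]]
force: [1.0, -0.1, -0.4]
width: 1.0
```

```bash
python3 - <<'E'
from h import *
o=ctrl.get_obs(); print(o["time"],o["position"],o["orientation"],o["qpos"],o["force"])
p,d=optics.get_image("top"); cv2.imwrite("pics/top1.png",p[:,:,::-1]); np.save("pics/top1.npy",d)
p,d=optics.get_image("side"); cv2.imwrite("pics/side1.png",p[:,:,::-1]); np.save("pics/side1.npy",d)
E
```

```text
2.0167 [487.85 -40.44 248.65] [[ 0.22  0.97 -0.  ]
 [ 0.97 -0.22  0.  ]
 [ 0.   -0.   -1.  ]] [-30.13  11.9   39.43  95.79  -7.85  75.21  87.74] [ 1.04 -0.09 -0.35]
```

View pics/side1.png

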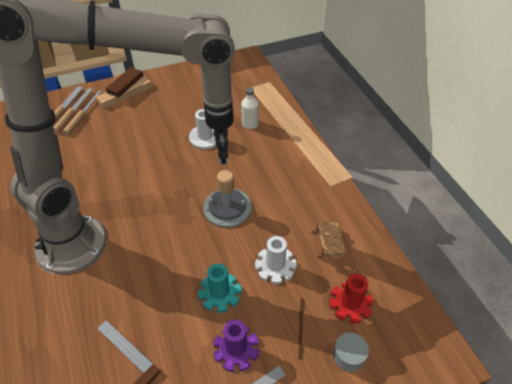

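View pics/top1.png

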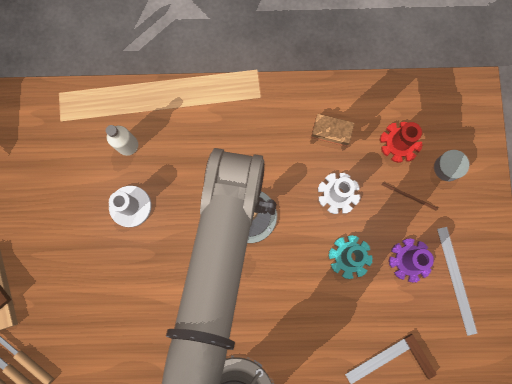

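Side view: the gripper tips are at (222,158), above the cap at (226,178), with nothing nearby disturbed. I'll centre it and let it settle.

Call:
{"name": "servo_tool", "arguments": {"steps": [{"slide":[0.009,-0.02,-0.1],"roll":0,"gripper":1},{"slide":[0.009,-0.02,-0.1],"roll":0,"gripper":1},{"slide":[0.009,-0.02,-0.1],"roll":0,"gripper":1},{"slide":[0.009,-0.02,-0.1],"roll":0,"gripper":1},{"slide":[0.009,-0.02,-0.1],"roll":0,"gripper":1},{"slide":[0.009,-0.02,-0.1],"roll":0,"gripper":1}]}}

```text
time: 2.62
position: [491.0, -47.6, 225.3]
orientation: [[0.227, 0.974, 0.002], [0.974, -0.227, 0.0], [0.001, 0.002, -1.0]]
force: [0.0, 0.3, -0.3]
width: 1.0
```

Call:
{"name": "servo_tool", "arguments": {"steps": [{"slide":[0,0,-0.08],"roll":0,"gripper":1},{"slide":[0,0,-0.16],"roll":0,"gripper":1},{"slide":[0,0,-0.24],"roll":0,"gripper":1},{"slide":[0,0,-0.32],"roll":0,"gripper":1},{"slide":[0,0,-0.39],"roll":0,"gripper":1},{"slide":[0,0,-0.39],"roll":0,"gripper":1},{"slide":[0,0,-0.39],"roll":0,"gripper":1},{"slide":[0,0,-0.39],"roll":0,"gripper":0},{"slide":[0,0,-0.39],"roll":0,"gripper":0},{"slide":[0,0,-0.39],"roll":0,"gripper":0},{"slide":[0,0,-0.39],"roll":0,"gripper":0},{"slide":[0,0,-0.39],"roll":0,"gripper":0},{"slide":[0,0,-0.39],"roll":0,"gripper":0},{"slide":[0,0,-0.39],"roll":0,"gripper":0},{"slide":[0,0,-0.39],"roll":0,"gripper":0}], "squeeze": 40}}

```text
time: 3.87
position: [491.8, -47.6, 128.5]
orientation: [[0.227, 0.974, 0.003], [0.974, -0.227, 0.001], [0.002, 0.003, -1.0]]
force: [-0.8, 1.8, 5.2]
width: 0.572
```

```bash
python3 - <<'E'
from h import *
for n in("side",):
    p,d=optics.get_image(n); cv2.imwrite("pics/side2.png",cv2.resize(p[80:280,150:350,::-1],None,fx=3,fy=3)); np.save("pics/side2.npy",d)
E
```

```text
(no output)
```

View pics/side2.png

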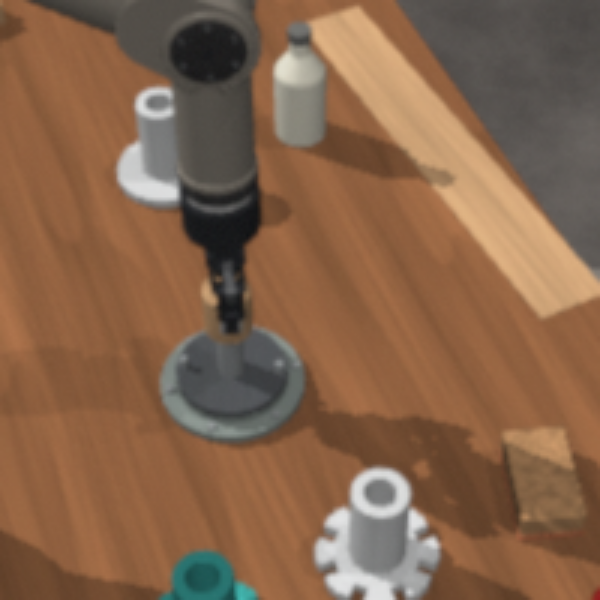

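The width reads 0.572 (about 49 mm), so the cap is gripped, and the side view shows the fingers at (226,178) around it. Now I'll lift it clear.

Call:
{"name": "servo_tool", "arguments": {"steps": [{"slide":[0,0,0.03],"roll":0,"gripper":0},{"slide":[0,0,0.07],"roll":0,"gripper":0},{"slide":[0,0,0.12],"roll":0,"gripper":0},{"slide":[0,0,0.18],"roll":0,"gripper":0},{"slide":[0,0,0.24],"roll":0,"gripper":0},{"slide":[0,0,0.3],"roll":0,"gripper":0},{"slide":[0,0,0.32],"roll":0,"gripper":0},{"slide":[0,0,0.32],"roll":0,"gripper":0},{"slide":[0,0,0.32],"roll":0,"gripper":0}]}}

```text
time: 4.67
position: [490.2, -48.1, 206.8]
orientation: [[0.228, 0.974, -0.0], [0.974, -0.228, -0.0], [-0.0, -0.0, -1.0]]
force: [0.1, 0.4, -1.1]
width: 0.575
```

```bash
python3 - <<'E'
from h import *
for n in("side",):
    p,d=optics.get_image(n); cv2.imwrite("pics/side3.png",cv2.resize(p[80:280,150:350,::-1],None,fx=3,fy=3)); np.save("pics/side3.npy",d)
t=np.load("pics/top0.npy"); print(cloud("top",t)[[205,260,300],[128,205,190]], ray("top",128,205,14))
print(pix("top",[450,140,0]),pix("side",[450,140,0]))
E
```

```text
[[514.02 270.85 112.32]
 [368.09  80.07   2.21]
 [258.74 121.64   4.5 ]] [527.63 298.58  14.  ]
[184.1  231.45] [198.23 172.72]
```

View pics/side3.png

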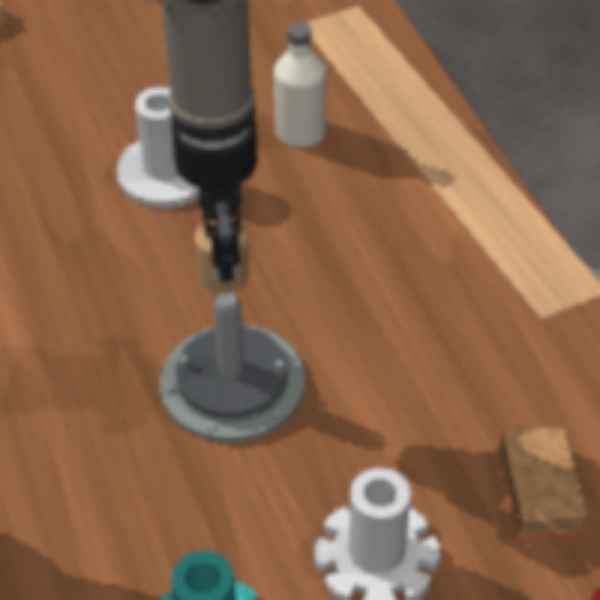

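The cap is clear of the rod (rod top at about (225.7,178) in the full picture). I'll carry it to about (440, 130) and lower it.

Call:
{"name": "servo_tool", "arguments": {"steps": [{"slide":[-0.2,0.71,0],"roll":0,"gripper":0},{"slide":[-0.2,0.71,0],"roll":0,"gripper":0},{"slide":[-0.2,0.71,0],"roll":0,"gripper":0},{"slide":[-0.2,0.71,0],"roll":0,"gripper":0},{"slide":[-0.2,0.71,0],"roll":0,"gripper":0},{"slide":[-0.2,0.71,0],"roll":0,"gripper":0},{"slide":[-0.2,0.71,-0.1],"roll":0,"gripper":0},{"slide":[-0.2,0.71,-0.2],"roll":0,"gripper":0},{"slide":[-0.2,0.71,-0.3],"roll":0,"gripper":0},{"slide":[-0.2,0.71,-0.4],"roll":0,"gripper":0},{"slide":[-0.2,0.71,-0.5],"roll":0,"gripper":0},{"slide":[-0.2,0.71,-0.58],"roll":0,"gripper":0},{"slide":[-0.2,0.71,-0.65],"roll":0,"gripper":0},{"slide":[-0.2,0.71,-0.68],"roll":0,"gripper":0},{"slide":[-0.2,0.71,-0.69],"roll":0,"gripper":0},{"slide":[-0.2,0.71,-0.69],"roll":0,"gripper":0},{"slide":[-0.2,0.71,-0.69],"roll":0,"gripper":0}]}}

```text
time: 6.13
position: [441.3, 129.3, 35.0]
orientation: [[0.228, 0.974, 0.001], [0.974, -0.228, 0.0], [0.0, 0.001, -1.0]]
force: [0.2, 0.0, 1.7]
width: 0.572
```

```bash
python3 - <<'E'
from m import *
for n in("side","top"):
    p,d=optics.get_image(n); cv2.imwrite(f"pics/{n}4.png",p[:,:,::-1]); np.save(f"pics/{n}4.npy",d)
    P=cloud(n,d)
    x0,y0=[int(k) for k in pix(n,[490.7,-47.8,140])]
    m=np.zeros(d.shape,bool); m[y0-14:y0+14,x0-14:x0+14]=1
    mm=m&(P[...,2]>132)&(P[...,2]<148)
    v,u=np.nonzero(mm); print(n,mm.sum(),ray(n,u.mean(),v.mean(),140),P[mm].mean(0))
    cv2.imwrite(f"pics/{n}4r.png",cv2.resize(p[y0-60:y0+60,x0-60:x0+60,::-1],None,fx=5,fy=5,interpolation=cv2.INTER_CUBIC)); print(x0-60,y0-60)
E
```

```text
side 40 [488.3  -49.73 140.  ] [489.08 -47.02 136.86]
165 120
top 78 [490.87 -47.14 140.  ] [491.1  -47.08 138.13]
187 149
```

View pics/side4r.png

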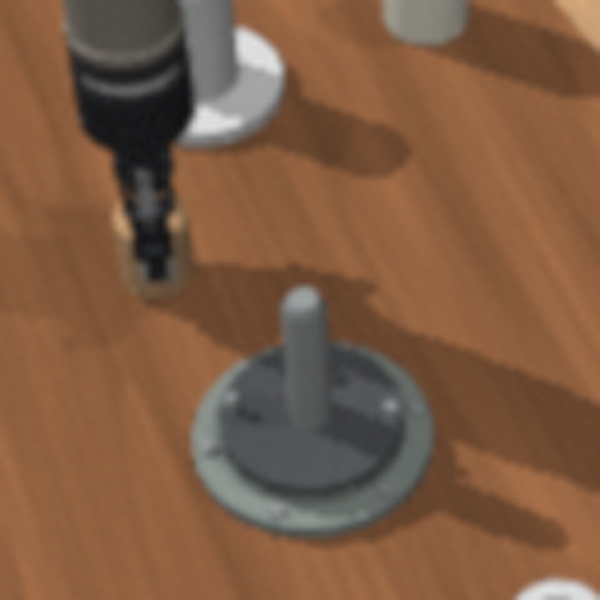

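View pics/top4r.png

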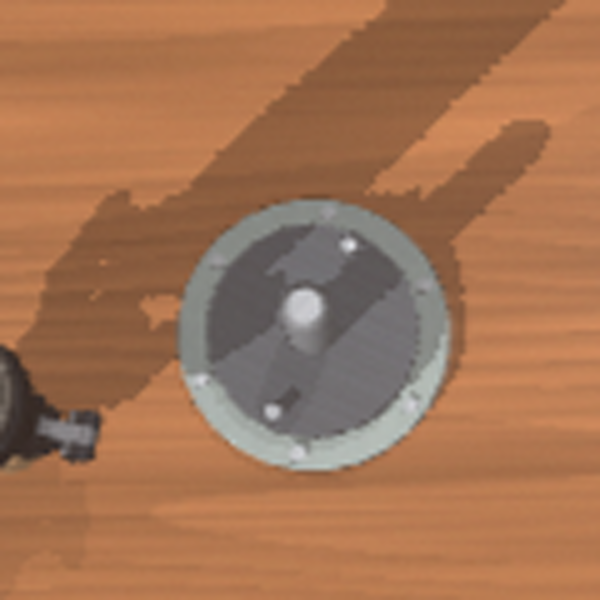

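The top view shows the rod top at (248,210.5) in the full picture, which gives (490.9, −47.1) in the world. I'll lower the cap gently to the table.

Call:
{"name": "servo_tool", "arguments": {"steps": [{"slide":[0,0,-0.006],"roll":0,"gripper":0},{"slide":[0,0,-0.012],"roll":0,"gripper":0},{"slide":[0,0,-0.017],"roll":0,"gripper":0},{"slide":[0,0,-0.021],"roll":0,"gripper":0},{"slide":[0,0,-0.021],"roll":0,"gripper":0}]}}

```text
time: 6.65
position: [440.3, 129.5, 28.9]
orientation: [[0.228, 0.974, -0.0], [0.974, -0.228, -0.0], [-0.0, -0.0, -1.0]]
force: [-0.3, 0.1, -0.5]
width: 0.571
```

Call:
{"name": "servo_tool", "arguments": {"steps": [{"slide":[0,0,-0.004],"roll":0,"gripper":0},{"slide":[0,0,-0.008],"roll":0,"gripper":0},{"slide":[0,0,-0.008],"roll":0,"gripper":0}]}}

```text
time: 6.9
position: [440.4, 129.6, 28.5]
orientation: [[0.228, 0.974, -0.001], [0.974, -0.228, 0.001], [0.001, -0.001, -1.0]]
force: [-4.2, -0.6, 14.1]
width: 0.574
```

Contact came at TCP 28.5, as expected. I'll ease the push off and release.

Call:
{"name": "servo_tool", "arguments": {"steps": [{"slide":[0,0,0.005],"roll":0,"gripper":0},{"slide":[0,0,0.005],"roll":0,"gripper":0.62},{"slide":[0,0,0.005],"roll":0,"gripper":0.7},{"slide":[0,0,0.005],"roll":0,"gripper":1},{"slide":[0,0,0.005],"roll":0,"gripper":1},{"slide":[0,0,0.005],"roll":0,"gripper":1},{"slide":[0,0,0.005],"roll":0,"gripper":1},{"slide":[0,0,0.005],"roll":0,"gripper":1},{"slide":[0,0,0.08],"roll":0,"gripper":1},{"slide":[0,0,0.16],"roll":0,"gripper":1},{"slide":[0,0,0.3],"roll":0,"gripper":1},{"slide":[0,0,0.45],"roll":0,"gripper":1},{"slide":[0,0,0.6],"roll":0,"gripper":1},{"slide":[0,0,0.72],"roll":0,"gripper":1},{"slide":[0,0,0.72],"roll":0,"gripper":1},{"slide":[0,0,0.72],"roll":0,"gripper":1}]}}

```text
time: 8.23
position: [441.9, 130.0, 208.9]
orientation: [[0.228, 0.974, 0.004], [0.974, -0.228, 0.003], [0.003, 0.004, -1.0]]
force: [0.0, 0.3, -1.3]
width: 0.999
```

```bash
python3 - <<'E'
from m import *
for n in("side",):
    p,d=optics.get_image(n); cv2.imwrite(f"pics/{n}5.png",p[:,:,::-1]); np.save(f"pics/{n}5.npy",d)
print(ctrl.get_obs()["qpos"])
E
```

```text
[-47.77   8.98  33.26 104.06  -5.32  68.46  63.97]
```

View pics/side5.png

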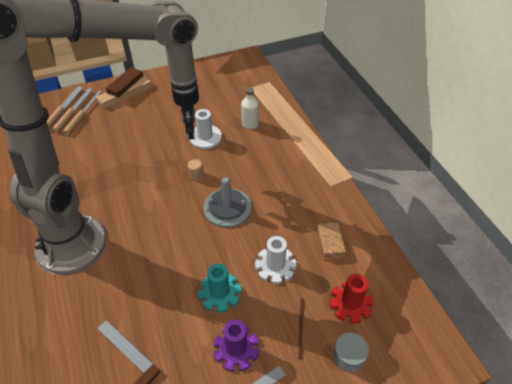

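The cap stands upright on the table at (195,170) in the side view. On to the notched sleeve.

Call:
{"name": "servo_tool", "arguments": {"steps": [{"slide":[0.219,-0.865,0],"roll":0,"gripper":1},{"slide":[0.219,-0.865,0],"roll":0,"gripper":1},{"slide":[0.219,-0.865,0],"roll":0,"gripper":1},{"slide":[0.219,-0.865,0],"roll":0,"gripper":1},{"slide":[0.219,-0.865,0],"roll":0,"gripper":1},{"slide":[0.219,-0.865,0],"roll":0,"gripper":1},{"slide":[0.219,-0.865,0],"roll":0,"gripper":1}]}}

```text
time: 8.87
position: [493.8, -93.0, 205.4]
orientation: [[0.238, 0.971, -0.003], [0.971, -0.238, -0.004], [-0.005, -0.002, -1.0]]
force: [-0.3, -0.2, 0.1]
width: 1.0
```

Call:
{"name": "servo_tool", "arguments": {"steps": [{"slide":[0.218,-0.864,0],"roll":0,"gripper":1},{"slide":[0.218,-0.864,0],"roll":0,"gripper":1},{"slide":[0.218,-0.864,0],"roll":0,"gripper":1},{"slide":[0.218,-0.864,0],"roll":0,"gripper":1},{"slide":[0.218,-0.864,0],"roll":0,"gripper":1},{"slide":[0.218,-0.864,0],"roll":0,"gripper":1},{"slide":[0.218,-0.864,0],"roll":0,"gripper":1},{"slide":[0.218,-0.864,-0.1],"roll":0,"gripper":1},{"slide":[0.218,-0.864,-0.1],"roll":0,"gripper":1},{"slide":[0.218,-0.864,-0.1],"roll":0,"gripper":1},{"slide":[0.218,-0.864,-0.1],"roll":0,"gripper":1}]}}

```text
time: 9.78
position: [550.1, -300.4, 181.7]
orientation: [[0.225, 0.974, -0.001], [0.974, -0.225, 0.002], [0.002, -0.001, -1.0]]
force: [-0.3, -0.6, 0.7]
width: 0.993
```

```bash
python3 - <<'E'
from m import *
o=ctrl.get_obs(); print(o["position"],o["qpos"],o["force"])
for n in("side","top"):
    p,d=optics.get_image(n); cv2.imwrite(f"pics/{n}6.png",p[:,:,::-1]); np.save(f"pics/{n}6.npy",d)
E
```

```text
[ 550.1  -300.38  181.69] [  1.2   33.31  41.59  79.81 -22.21  75.26 120.72] [-0.3  -0.57  0.73]
```

View pics/side6.png

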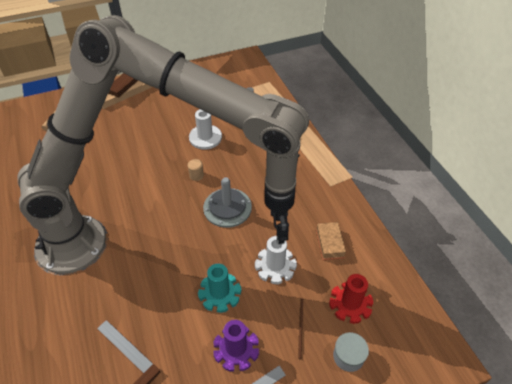

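View pics/top6.png

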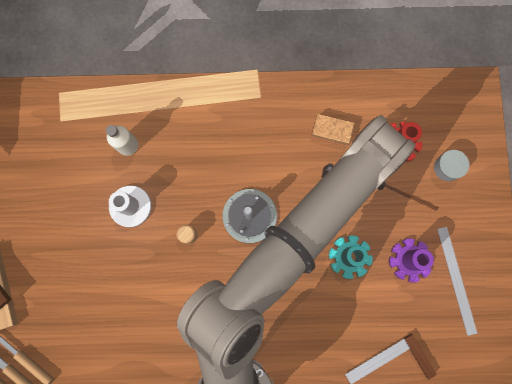

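The gripper sits above the white notched sleeve (tips at about (282,236) in the side view). I'll descend and grip.

Call:
{"name": "servo_tool", "arguments": {"steps": [{"slide":[0,0,-0.08],"roll":0,"gripper":1},{"slide":[0,0,-0.16],"roll":0,"gripper":1},{"slide":[0,0,-0.24],"roll":0,"gripper":1},{"slide":[0,0,-0.32],"roll":0,"gripper":1},{"slide":[0,0,-0.4],"roll":0,"gripper":1},{"slide":[0,0,-0.424],"roll":0,"gripper":1},{"slide":[0,0,-0.424],"roll":0,"gripper":1},{"slide":[0,0,-0.424],"roll":0,"gripper":1},{"slide":[0,0,-0.424],"roll":0,"gripper":0.75},{"slide":[0,0,-0.424],"roll":0,"gripper":0.7},{"slide":[0,0,-0.424],"roll":0,"gripper":0.65},{"slide":[0,0,-0.424],"roll":0,"gripper":0.5},{"slide":[0,0,-0.424],"roll":0,"gripper":0},{"slide":[0,0,-0.424],"roll":0,"gripper":0},{"slide":[0,0,-0.424],"roll":0,"gripper":0},{"slide":[0,0,-0.424],"roll":0,"gripper":0}], "squeeze": 80}}

```text
time: 11.22
position: [551.1, -302.2, 78.4]
orientation: [[0.227, 0.974, 0.003], [0.974, -0.227, 0.001], [0.001, 0.003, -1.0]]
force: [-1.3, 2.7, 6.8]
width: 0.642
```

```bash
python3 - <<'E'
from m import *
for n in("side",):
    p,d=optics.get_image(n); cv2.imwrite(f"pics/{n}7.png",cv2.resize(p[180:310,210:340,::-1],None,fx=4.5,fy=4.5,interpolation=cv2.INTER_CUBIC)); np.save(f"pics/{n}7.npy",d)
E
```

```text
(no output)
```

View pics/side7.png

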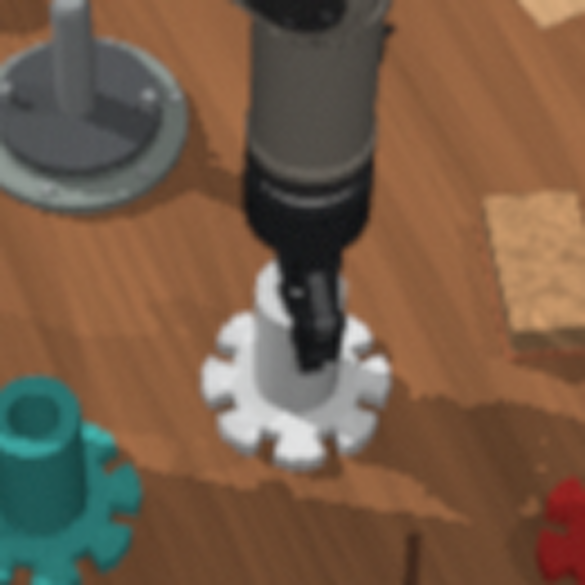

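The sleeve is gripped (0.642, about 54.6 mm). I'll lift it and carry it toward the spindle.

Call:
{"name": "servo_tool", "arguments": {"steps": [{"slide":[0,0,0.04],"roll":0,"gripper":0},{"slide":[0,0,0.1],"roll":0,"gripper":0},{"slide":[0,0,0.2],"roll":0,"gripper":0},{"slide":[0,0,0.3],"roll":0,"gripper":0},{"slide":[0,0,0.4],"roll":0,"gripper":0},{"slide":[0,0,0.5],"roll":0,"gripper":0},{"slide":[0,0,0.6],"roll":0,"gripper":0},{"slide":[0,0,0.66],"roll":0,"gripper":0},{"slide":[0,0,0.66],"roll":0,"gripper":0},{"slide":[-0.1,0.4,0.66],"roll":0.02,"gripper":0},{"slide":[-0.1,0.4,0.66],"roll":0.05,"gripper":0},{"slide":[-0.1,0.4,0.66],"roll":0.08,"gripper":0},{"slide":[-0.1,0.4,0.66],"roll":0.1,"gripper":0},{"slide":[-0.1,0.4,0.66],"roll":0.1,"gripper":0}]}}

```text
time: 12.43
position: [523.9, -199.6, 239.2]
orientation: [[-0.089, 0.996, -0.003], [0.996, 0.089, 0.003], [0.003, -0.003, -1.0]]
force: [-0.5, -1.8, -5.5]
width: 0.648
```

Call:
{"name": "servo_tool", "arguments": {"steps": [{"slide":[-0.03,0.12,0],"roll":0,"gripper":0},{"slide":[-0.06,0.25,0],"roll":0,"gripper":0},{"slide":[-0.09,0.38,0],"roll":0,"gripper":0},{"slide":[-0.12,0.5,0],"roll":0,"gripper":0},{"slide":[-0.135,0.6,0],"roll":0,"gripper":0},{"slide":[-0.136,0.62,0],"roll":0,"gripper":0},{"slide":[-0.136,0.62,0],"roll":0,"gripper":0},{"slide":[-0.136,0.62,0],"roll":0,"gripper":0},{"slide":[-0.136,0.62,0],"roll":0,"gripper":0},{"slide":[-0.136,0.62,0],"roll":0,"gripper":0}]}}

```text
time: 13.27
position: [490.7, -50.3, 240.9]
orientation: [[-0.08, 0.997, -0.0], [0.997, 0.08, -0.002], [-0.002, -0.0, -1.0]]
force: [-0.1, -0.2, -5.1]
width: 0.646
```

```bash
python3 - <<'E'
from m import *
o=ctrl.get_obs(); print(o["position"],o["qpos"],o["force"],o["orientation"])
for n in("side","top"):
    p,d=optics.get_image(n); cv2.imwrite(f"pics/{n}8f.png",p[:,:,::-1]);np.save(f"pics/{n}8.npy",d)
    x,y=[int(k) for k in pix(n,[491,-48,150])]
    cv2.imwrite(f"pics/{n}8.png",cv2.resize(p[y-65:y+65,x-65:x+65,::-1],None,fx=4.5,fy=4.5,interpolation=cv2.INTER_CUBIC)); print(x-65,y-65)
E
```

```text
[490.66 -50.28 240.93] [-27.19  12.4   37.31  96.09  -7.69  74.12 106.15] [-0.12 -0.25 -5.1 ] [[-0.08  1.   -0.  ]
 [ 1.    0.08 -0.  ]
 [-0.   -0.   -1.  ]]
160 112
182 144
```

View pics/side8.png

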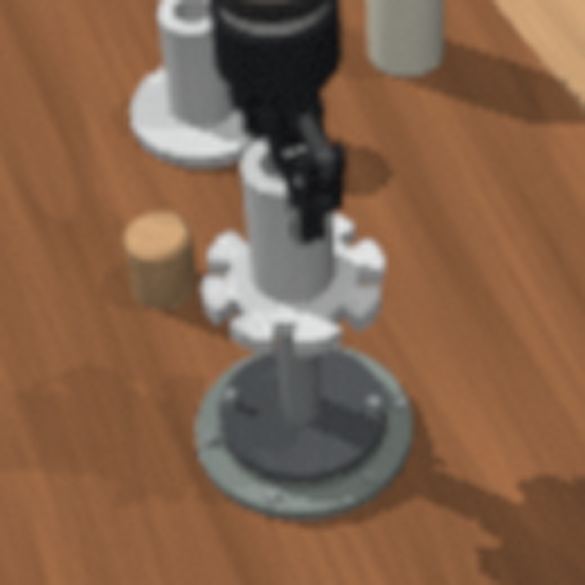

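View pics/top8.png

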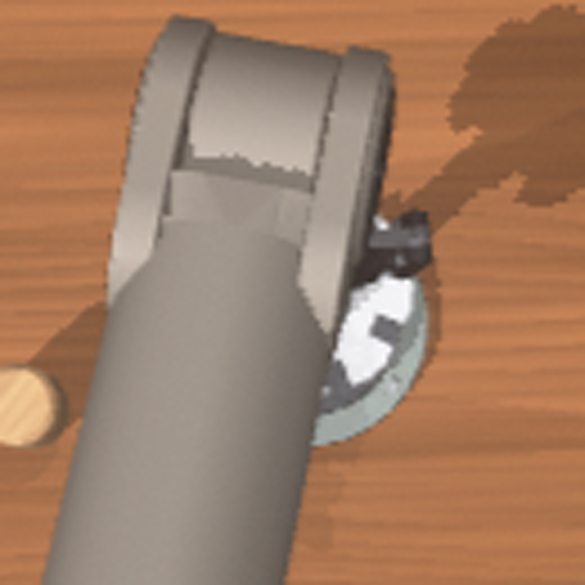

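Call:
{"name": "servo_tool", "arguments": {"steps": [{"slide":[0,0,-0.04],"roll":0,"gripper":0},{"slide":[0,0,-0.04],"roll":0,"gripper":0},{"slide":[0,0,-0.04],"roll":0,"gripper":0},{"slide":[0,0,-0.04],"roll":0,"gripper":0}]}}

```text
time: 13.7
position: [490.5, -47.7, 230.7]
orientation: [[-0.084, 0.996, -0.001], [0.996, 0.084, -0.0], [-0.0, -0.001, -1.0]]
force: [-0.3, 0.3, -5.5]
width: 0.646
```

```bash
python3 - <<'E'
from m import *
o=ctrl.get_obs(); print(o["position"],o["orientation"][:,0],o["force"])
zb=o["position"][2]-78.4; print("foot z",zb)
n="side"
p,d=optics.get_image(n); im=p[:,:,::-1].copy(); cv2.imwrite(f"pics/{n}9f.png",im); np.save("pics/side9.npy",d)
hsv=cv2.cvtColor(im,cv2.COLOR_BGR2HSV); P=cloud(n,d)
z=P[...,2]
ok=(np.hypot(P[...,0]-491,P[...,1]+48)<75)&(abs(z-(zb+12))<10)&(hsv[...,1]<60)&(hsv[...,2]>120)
print(ok.sum(),np.median(z[ok]))
c=max(cv2.findContours(ok.astype(np.uint8),cv2.RETR_EXTERNAL,cv2.CHAIN_APPROX_NONE)[0],key=len)[:,0]
Q=np.array([ray(n,a,b,zb+14)[:2] for a,b in c]); h=cv2.convexHull(Q.astype(np.float32))[:,0]
print("flange",circ(Q[np.hypot(*(Q-[491,-48]).T)>54],60), circ(h,60))
x,y=[int(k) for k in pix(n,[491,-48,150])]
ov=im.copy(); ov[ok]=(0,0,255)
cv2.imwrite("pics/side9.png",np.hstack([cv2.resize(k[y-45:y+65,x-45:x+45],None,fx=4.4,fy=4.4,interpolation=cv2.INTER_CUBIC) for k in (im,ov)])); print(x-45,y-45)
# expected notch dirs check
for off in (0,):
    cen=np.array([491,-47.7])
E
```

```text
[490.54 -47.72 230.68] [-0.08  1.   -0.  ] [-0.32  0.25 -5.5 ]
foot z 152.27772570838897
565 164.77593416425034
flange (array([487.87, -50.3 ,  60.  ]), np.float64(3.1632483922348977)) (array([487.  , -51.45,  60.  ]), np.float64(1.9385623339719533))
180 132
```

View pics/side9.png

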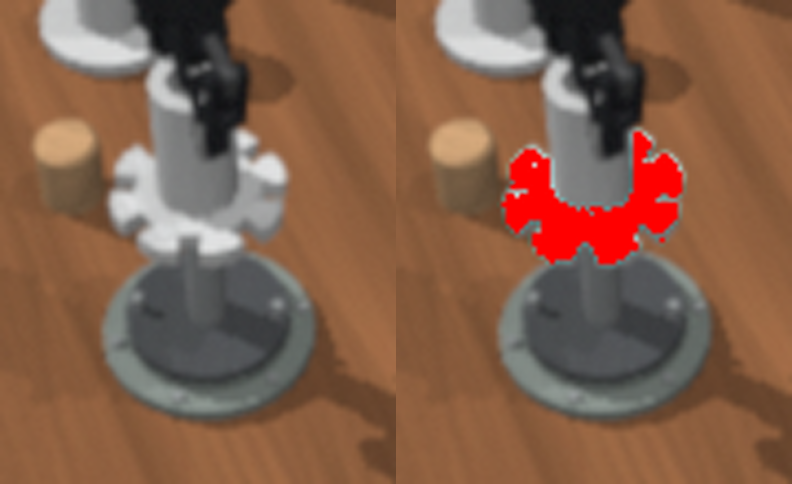

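Foot at 152 mm, 5.5 N hanging, and the flange centred on the rod once I allow for the side-view bias towards the camera. I'll thread slowly.

Call:
{"name": "servo_tool", "arguments": {"steps": [{"slide":[0.001,0.001,-0.02],"roll":0,"gripper":0},{"slide":[0.001,0.001,-0.04],"roll":0,"gripper":0},{"slide":[0.001,0.001,-0.055],"roll":0,"gripper":0},{"slide":[0.001,0.001,-0.065],"roll":0,"gripper":0},{"slide":[0.001,0.001,-0.075],"roll":0,"gripper":0},{"slide":[0.001,0.001,-0.085],"roll":0,"gripper":0},{"slide":[0.001,0.001,-0.085],"roll":0,"gripper":0}]}}

```text
time: 14.33
position: [491.3, -46.7, 209.6]
orientation: [[-0.085, 0.996, 0.0], [0.996, 0.085, 0.001], [0.001, 0.001, -1.0]]
force: [-0.2, 0.6, -5.1]
width: 0.643
```

Call:
{"name": "servo_tool", "arguments": {"steps": [{"slide":[0,0,-0.015],"roll":0,"gripper":0},{"slide":[0,0,-0.03],"roll":0,"gripper":0},{"slide":[0,0,-0.045],"roll":0,"gripper":0},{"slide":[0,0,-0.06],"roll":0,"gripper":0},{"slide":[0,0,-0.075],"roll":0,"gripper":0},{"slide":[0,0,-0.09],"roll":0,"gripper":0},{"slide":[0,0,-0.1],"roll":0,"gripper":0},{"slide":[0,0,-0.1],"roll":0,"gripper":0}]}}

```text
time: 15.0
position: [491.1, -46.4, 184.1]
orientation: [[-0.085, 0.996, -0.0], [0.996, 0.085, 0.001], [0.001, 0.0, -1.0]]
force: [1.4, 4.7, -7.0]
width: 0.642
```

```bash
python3 - <<'E'
from m import *
o=ctrl.get_obs(); print(o["position"],o["force"],o["torque"])
E
```

```text
[491.08 -46.44 184.14] [ 1.41  4.73 -6.97] [ 1.35 -0.56 -0.01]
```

Call:
{"name": "servo_tool", "arguments": {"steps": [{"slide":[0.001,0.005,0],"roll":0,"gripper":0},{"slide":[0.001,0.005,0],"roll":0,"gripper":0},{"slide":[0.001,0.005,-0.015],"roll":0,"gripper":0},{"slide":[0.001,0.005,-0.03],"roll":0,"gripper":0},{"slide":[0.001,0.005,-0.045],"roll":0,"gripper":0},{"slide":[0.001,0.005,-0.06],"roll":0,"gripper":0},{"slide":[0.001,0.005,-0.075],"roll":0,"gripper":0},{"slide":[0.001,0.005,-0.09],"roll":0,"gripper":0},{"slide":[0.001,0.005,-0.1],"roll":0,"gripper":0},{"slide":[0.001,0.005,-0.1],"roll":0,"gripper":0}]}}

```text
time: 15.83
position: [491.1, -46.3, 159.0]
orientation: [[-0.084, 0.996, -0.001], [0.996, 0.084, -0.0], [-0.0, -0.001, -1.0]]
force: [2.3, 2.5, -7.3]
width: 0.642
```

```bash
python3 - <<'E'
from m import *
o=ctrl.get_obs(); print(o["position"],o["force"],o["torque"])
E
```

```text
[491.09 -46.25 159.  ] [ 2.34  2.48 -7.31] [ 0.84 -0.56  0.02]
```

Call:
{"name": "servo_tool", "arguments": {"steps": [{"slide":[0.002,0.002,0],"roll":0,"gripper":0},{"slide":[0.002,0.002,-0.015],"roll":0,"gripper":0},{"slide":[0.002,0.002,-0.03],"roll":0,"gripper":0},{"slide":[0.002,0.002,-0.045],"roll":0,"gripper":0},{"slide":[0.002,0.002,-0.06],"roll":0,"gripper":0},{"slide":[0.002,0.002,-0.075],"roll":0,"gripper":0},{"slide":[0.002,0.002,-0.09],"roll":0,"gripper":0},{"slide":[0.002,0.002,-0.105],"roll":0,"gripper":0},{"slide":[0.002,0.002,-0.12],"roll":0,"gripper":0},{"slide":[0.002,0.002,-0.132],"roll":0,"gripper":0},{"slide":[0.002,0.002,-0.132],"roll":0,"gripper":0},{"slide":[0.002,0.002,-0.132],"roll":0,"gripper":0}]}}

```text
time: 16.83
position: [491.5, -46.1, 126.5]
orientation: [[-0.084, 0.996, -0.001], [0.996, 0.084, -0.001], [-0.001, -0.001, -1.0]]
force: [0.4, 0.6, -5.6]
width: 0.648
```

```bash
python3 - <<'E'
from m import *
o=ctrl.get_obs(); print(o["position"],o["force"],o["torque"])
n="side"; p,d=optics.get_image(n); im=p[:,:,::-1].copy(); cv2.imwrite("pics/side10f.png",im)
x,y=[int(k) for k in pix(n,[491,-48,60])]
cv2.imwrite("pics/side10.png",cv2.resize(im[y-45:y+45,x-45:x+45],None,fx=6.5,fy=6.5,interpolation=cv2.INTER_CUBIC)); print(x-45,y-45)
E
```

```text
[491.46 -46.06 126.47] [ 0.41  0.59 -5.62] [ 0.06  0.01 -0.02]
181 152
```

View pics/side10.png

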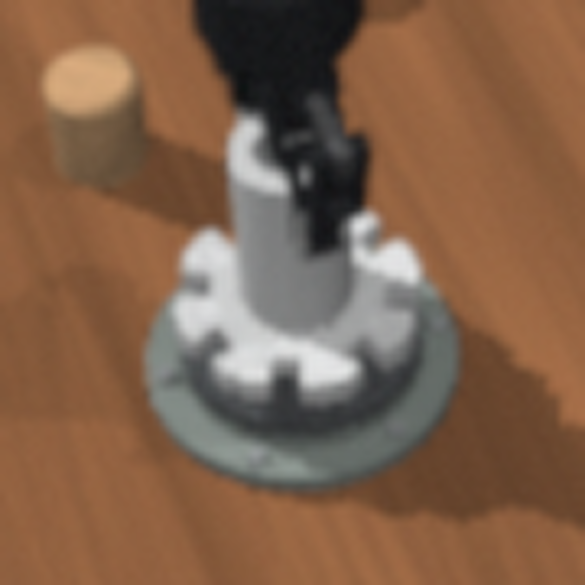

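The side view shows the flange just above the pins, with no side load. I'll ease down past pin-top height.

Call:
{"name": "servo_tool", "arguments": {"steps": [{"slide":[0,0,-0.008],"roll":0,"gripper":0},{"slide":[0,0,-0.016],"roll":0,"gripper":0},{"slide":[0,0,-0.022],"roll":0,"gripper":0},{"slide":[0,0,-0.026],"roll":0,"gripper":0},{"slide":[0,0,-0.026],"roll":0,"gripper":0},{"slide":[0,0,-0.026],"roll":0,"gripper":0}]}}

```text
time: 17.38
position: [491.7, -45.7, 120.2]
orientation: [[-0.084, 0.996, -0.0], [0.996, 0.084, -0.0], [-0.0, -0.0, -1.0]]
force: [0.4, -0.6, -4.7]
width: 0.644
```

Call:
{"name": "servo_tool", "arguments": {"steps": [{"slide":[0,0,-0.006],"roll":0,"gripper":0},{"slide":[0,0,-0.012],"roll":0,"gripper":0},{"slide":[0,0,-0.012],"roll":0,"gripper":0},{"slide":[0,0,-0.012],"roll":0,"gripper":0}]}}

```text
time: 17.72
position: [491.6, -45.7, 117.2]
orientation: [[-0.084, 0.996, -0.0], [0.996, 0.084, 0.0], [0.0, -0.0, -1.0]]
force: [-0.1, -0.2, -5.4]
width: 0.647
```

The foot is at about 38.8 mm, 4 mm below the pin tops, and still hanging freely: the pins have entered the notches. Going on down to the face.

Call:
{"name": "servo_tool", "arguments": {"steps": [{"slide":[0,0,-0.008],"roll":0,"gripper":0},{"slide":[0,0,-0.016],"roll":0,"gripper":0},{"slide":[0,0,-0.024],"roll":0,"gripper":0},{"slide":[0,0,-0.028],"roll":0,"gripper":0},{"slide":[0,0,-0.028],"roll":0,"gripper":0},{"slide":[0,0,-0.028],"roll":0,"gripper":0}]}}

```text
time: 18.22
position: [491.7, -45.7, 110.2]
orientation: [[-0.084, 0.996, -0.0], [0.996, 0.084, 0.0], [0.0, -0.0, -1.0]]
force: [-0.5, -0.5, -4.7]
width: 0.641
```

Call:
{"name": "servo_tool", "arguments": {"steps": [{"slide":[0,0,-0.004],"roll":0,"gripper":0},{"slide":[0,0,-0.008],"roll":0,"gripper":0},{"slide":[0,0,-0.008],"roll":0,"gripper":0}]}}

```text
time: 18.47
position: [492.0, -45.8, 108.6]
orientation: [[-0.084, 0.996, 0.0], [0.996, 0.084, 0.0], [0.0, 0.001, -1.0]]
force: [-0.3, -0.7, -3.1]
width: 0.648
```

Call:
{"name": "servo_tool", "arguments": {"steps": [{"slide":[0,0,-0.003],"roll":0,"gripper":0},{"slide":[0,0,-0.006],"roll":0,"gripper":0},{"slide":[0,0,-0.006],"roll":0,"gripper":0}]}}

```text
time: 18.72
position: [491.8, -45.8, 108.4]
orientation: [[-0.084, 0.996, 0.0], [0.996, 0.084, 0.001], [0.001, 0.0, -1.0]]
force: [-4.0, 1.2, 7.8]
width: 0.645
```

It is seated at TCP 108.4, exactly the predicted home height, with 13 N of contact. I'll ease off, release, and back away.

Call:
{"name": "servo_tool", "arguments": {"steps": [{"slide":[0,0,0.005],"roll":0,"gripper":0},{"slide":[0,0,0.005],"roll":0,"gripper":0.68},{"slide":[0,0,0.005],"roll":0,"gripper":0.72},{"slide":[0,0,0.005],"roll":0,"gripper":0.8},{"slide":[0,0,0.005],"roll":0,"gripper":1},{"slide":[0,0,0.005],"roll":0,"gripper":1},{"slide":[0,0,0.005],"roll":0,"gripper":1},{"slide":[0,0,0.005],"roll":0,"gripper":1},{"slide":[0,0,0.005],"roll":0,"gripper":1}]}}

```text
time: 19.47
position: [491.8, -45.7, 108.0]
orientation: [[-0.084, 0.996, 0.0], [0.996, 0.084, -0.0], [-0.0, 0.0, -1.0]]
force: [-0.0, -0.9, -0.2]
width: 1.001
```

Call:
{"name": "servo_tool", "arguments": {"steps": [{"slide":[0,0,0.05],"roll":0,"gripper":1},{"slide":[0,0,0.12],"roll":0,"gripper":1},{"slide":[0,0,0.22],"roll":0,"gripper":1},{"slide":[0,0,0.34],"roll":0,"gripper":1},{"slide":[0,0,0.46],"roll":0,"gripper":1},{"slide":[0,0,0.56],"roll":0,"gripper":1},{"slide":[0,0,0.6],"roll":0,"gripper":1},{"slide":[-0.2,0.6,0.6],"roll":0,"gripper":1},{"slide":[-0.2,0.6,0.6],"roll":0,"gripper":1},{"slide":[-0.2,0.6,0.6],"roll":0,"gripper":1},{"slide":[-0.3,0.9,0.6],"roll":0,"gripper":1},{"slide":[-0.3,0.9,0.6],"roll":0,"gripper":1},{"slide":[-0.3,0.9,0.6],"roll":0,"gripper":1},{"slide":[-0.3,0.9,0.6],"roll":0,"gripper":1},{"slide":[-0.3,0.9,0.6],"roll":0,"gripper":1}]}}

```text
time: 20.72
position: [415.5, 181.2, 257.1]
orientation: [[-0.09, 0.996, -0.002], [0.996, 0.09, -0.001], [-0.001, -0.002, -1.0]]
force: [1.3, -0.7, -0.0]
width: 1.002
```

```bash
python3 - <<'E'
from m import *
o=ctrl.get_obs(); print(o["time"],o["position"],o["force"],o["width"])
for n in("side","top"):
    p,d=optics.get_image(n); im=p[:,:,::-1].copy(); cv2.imwrite(f"pics/{n}11f.png",im)
    P=cloud(n,d); z=P[...,2]; r=np.hypot(P[...,0]-490.8,P[...,1]+47.5)
    m=(r<27)&(z>120); print(n,"tube top z",np.median(z[m]),P[m].mean(0))
    m=(r>36)&(r<42)&(z>5); a=np.degrees(np.arctan2(P[...,1]+47.5,P[...,0]-490.8))
    for q in range(-180,180,90):
        k=m&(a>q)&(a<q+90); print(q,k.sum(),np.median(z[k]) if k.any() else None)
    x,y=[int(k) for k in pix(n,[491,-48,60])]
    cv2.imwrite(f"pics/{n}11.png",cv2.resize(im[y-45:y+45,x-45:x+45],None,fx=6.5,fy=6.5,interpolation=cv2.INTER_CUBIC))
E
```

```text
20.7167 [415.46 181.18 257.14] [ 1.3  -0.72 -0.05] 1.0018128518780327
side tube top z 140.59266794639197 [490.14 -51.26 138.7 ]
-180 35 41.054236543197604
-90 32 41.34503219034674
0 11 42.23075059554914
90 20 41.88839899150631
top tube top z 143.08344646429896 [490.11 -47.52 141.79]
-180 52 43.58360576332467
-90 36 44.371052878050904
0 19 44.52200809819254
90 49 43.991919617635254
```

View pics/side11.png

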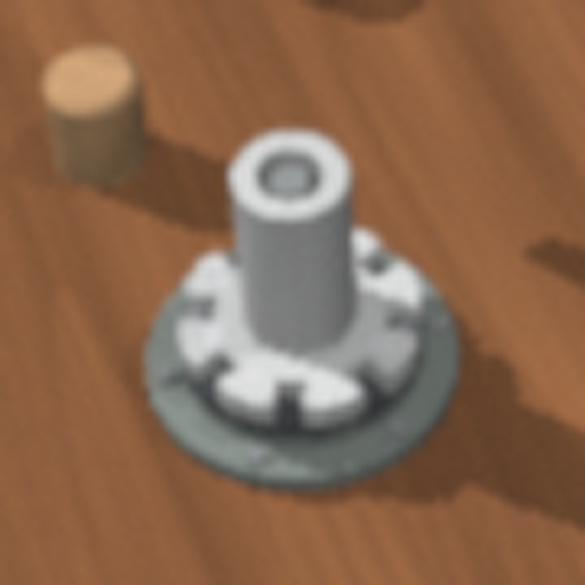

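View pics/top11.png

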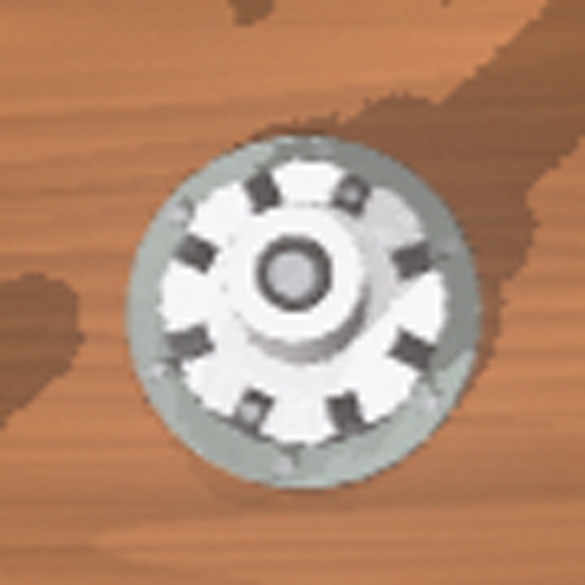

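View pics/side11f.png

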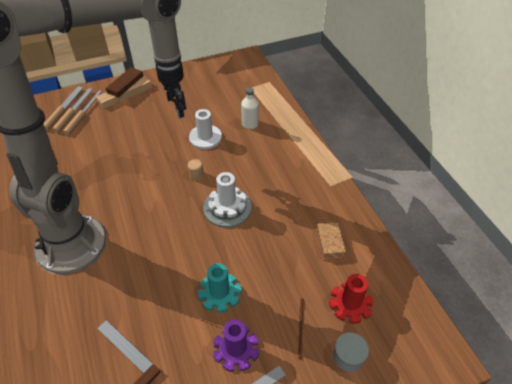

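The pins are visible in two opposite notches. The flange top is at about 44 mm and the tube top at about 143–145 mm all round, so the sleeve is home. The cap stands upright, the bystanders are untouched and the robot is clear, so I'll hand in.

```bash
python3 - <<'E'
from plant import ctrl
print(ctrl.close_job())
E
```

```text
the job is handed in; nothing more can be done
None
```

I handed in the finished job at about 21 s: the notched sleeve sits fully home on the spindle, and the cap stands upright on the table.

- **Cap:** I lifted it off the rod, set it down under light contact (about 14 N) at about (440, 130), and released it. That is roughly 185 mm from the spindle's axis.
- **Sleeve:** I read the pin angle from the images (154.3°) and turned the sleeve 18° while carrying it, so it needed no hunting on the pins. I threaded it over the rod with side forces of 5 N or less. It met the face at exactly the predicted height with about 13 N of contact, and I released it there.
- **Final checks:**
  - The top view shows a pin in each of two opposite notches.
  - The flange top measured 43.6–44.5 mm around the rim (44 expected), and the tube top about 143 mm (145 expected).
  - The plain sleeve, glue bottle and sanding block look unmoved, and the gripper is clear of everything.
- **Disagreement:** The side camera's depth read 2–4 mm lower than the top camera's (flange about 41–42 mm, tube top about 141 mm). It also read about 1.5–3 mm low in earlier pictures. The contact height and the top view both say the sleeve is home.

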